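Index the goblet on the photo turntable to the third click and hold it

ROBOT

A 6-joint arm with a two-finger parallel gripper is mounted at the origin on the work surface. World frame = base frame: x ahead of the robot, y to its left, z up, the work surface at z = 0. Lengths are in mm, angles in rad, forces in N, time in s.
With the tool pointing down it reaches from about 400 to 925 mm from the base axis. Payload 12.5 kg.
Tool frame: the origin (TCP) lies where the fingers leave the gripper's body, on its centre line; the fingertips stand 78 mm ahead of it and the grasp point (between the pads) lies 59 mm ahead of it; z points along the fingers, y is the direction in which the jaws open and shut (so a half turn about z gives the same grasp; the last joint's range is limited). The gripper opens to 95 mm and grips with 3 to 60 N. Pads are 20 mm wide; open, the fingers measure 119 mm over their backs; the gripper's body (75 mm by 180 mm) begins 59 mm behind the grasp point.
Start: joints at [-1.262, 0.491, 1.559, -0, 1.092, -0.106], TCP at [251.901, -572, 292.261] pointing down, gripper open.
Joint ranges: [-3.1, 3.1], [-0.84, 2.19], [0.05, 2.79], [-1.13, 4.28], [0.06, 2.93], [-2.69, 2.69]. Speed limits (rad/s): [2.22, 2.22, 2.79, 3.14, 3.14, 3.14].

INTERFACE

Orientations are given as [roll, pitch, yaw] about the fixed x, y, z axes, in that order (R = Rz(yaw) Ry(pitch) Rx(roll)).
In Python, from cell import env, viewer, ticket, search_frame gives the robot as it stands.
- The arm moves only by the shell command python3 -m inch 'ROWS'. ROWS is a JSON object of lists of equal length, an entry for each row: "hand": the opening, from 0 (shut) to 1 (fully open); "delta_pos": the shift along the tool's x, y, z in cm, a list of three; "turn": the turn about the tool's z in rad. A call has 1 to 20 rows; each row shifts and turns the commanded pose from where the row before left it, along the tool's axes as they then stand; what a row does not reach is not made up. A row lasts 1/10 s, in which the tool goes at most 50 mm and 8.59 degrees, less where a joint would pass 70% of its speed; a pose out of reach is approached as far as the arm can. A call is refused whole if a number of a shift passes 5 or a number of a turn 0.15, either way. A call with a gripper value outside its range is refused whole. The fingers move at their own pace and stop on an object; the grip force is fixed at half the most. Time passes only in rows, so rows that do not move let the fingers close. It gives the time, the measured TCP pose, the force and the opening at its end, in the units of the state.
- env.state(): the state, without advancing time (a new reading comes with each control period).
- viewer.read_camera(name): name is "side" or "top"; returns (picture, depth): 480x640x3 uint8, blue, green, red; 480x640 float32, mm along the optical axis (not along the pixel's ray), 0 where there is no reading.
- viewer.get_calibration(name): a dict with "fx", "fy", "cx", "cy" (pixels), "T" (4x4, takes a point from camera to world coordinates). Camera axes: x right, y down, z forward; pixel columns grow to the right and rows downward; lengths in mm; the calibration is good to about 2 mm. A picture is of the moment at which its call begins. get_calibration takes no time and is no camera call.
- ticket.job_done(): hands the job in, once; it reports no verdict.
Trained networks look in the newest picture that a camera, given by its name, has taken for a name from the list of things; names that differ only in an ending like _2 or _b are one class to them, and where a whole thing is asked for, a point or a joint stands for the part that bears it (a point fixed in the world has none). Each returns a list of dicts, best first, with "p" (0 to 1); they miss things now and then, are a little off and sometimes report something else, mostly with a low value. They report only what shows in the picture. A call takes as long as a camera call. They do not tell look-alikes from the thing itself.
- search_frame(camera, label): "centre" ([column, row] in pixels, amid what is visible of it).
The state is a dict: "t": time; "joints": joint angles; "qvel": joint speeds; "tau": joint torques, N m; "eef_pos": TCP position; "tcp_rot": TCP orientation; "ft_force": force on the tool from outside, world axes, zero at the start; "moment": the same for the moment, N m; "opening": opening from 0.0 (shut) to 1.0 (fully open).
Only numpy, scipy, OpenCV 4.12 (cv2) and the standard library are available. Lean on these libraries where they do the work, as an engineer would, in place of code of your own. Each camera call takes 0.05 s, during which the arm holds its last target.

TASK

Show the camera the next face of the goblet on the indexing turntable: fit the T-handle fully down onto the turntable's square drive shaft, then turn it clockwise (seen from above), feeling the clicks, to the third click from the end stop where it now rests, and no further. Keep hold of the T-handle there: finish while still gripping it, fully down on the shaft, so that the turntable stays put for the picture. The goblet must stay standing in the middle of the platter, and everything else on the bench must be left where it is.

Things in the scene. Friction and masses are not known exactly. Their poses are not given: they have to be found in the camera images.
- handle_grip (a point): Centre of the cross bar of the loose dark steel T-handle, which stands upright on the bench on its socket, 74 mm tall, about 0.25 kg. The point is on its vertical axis, 64 mm above its foot. The bar is 80 mm long (this frame's x), 14 mm thick (y) and 20 mm high; below it a neck 15 mm in diameter, 20 mm long, then a round socket 38 mm in diameter, 34 mm high. z is up.
- handle_foot (a point): Centre of the foot of the T-handle, where its square bore opens: 20 x 20 mm, 28 mm deep, sides parallel to this frame's x and y (x along the cross bar). It fits the shaft in any of the four quarter turns, with 1 mm to spare on each side and about 0.12 rad of play either way.
- drive_top (a point): Centre of the top of the turntable's upright square drive shaft: steel, 18 x 18 mm, sides parallel to this frame's x and y (which turn with the shaft), the top 8 mm tapering to 11 mm square as a lead-in; 84 mm above the bench. z is up. It stands 26 mm out of a round collar 42 mm in diameter, on which the foot of the fully fitted T-handle rests (bar centre then 38 mm above this point).
- drive (a joint): Angle of the drive shaft (rad): 0 at the end stop where it starts, growing clockwise seen from above. It clicks into a spring notch every 0.3927 (22.5 degrees): 0.393, 0.785, 1.178 (third), 1.571, 1.963 (last). Leaving a notch takes about 0.17 N m; half-way to the next the resistance vanishes and the spring draws the shaft on into the next notch, where it stays.
- turntable: Grey base of the fixed indexing turntable: 170 mm (x) by 340 mm (y), top 40 mm above the bench (height 0); origin on the bench under its centre. The shaft is at y = -100 mm in this frame, in a lobed index wheel 90 mm across; a spring roller in a housing (top 62 mm above the bench) at +x of the wheel makes the clicks. A fixed tripod camera, 200 mm tall, stands 330 mm behind the platter (+x).
- platter_top (a point): Centre of the upper face of the round platter (150 mm in diameter, rubber topped), 60 mm above the bench, at y = +100 mm in the base's frame. A belt turns it twice as far as the shaft, the same way.
- goblet_foot (a point): Centre of the underside of the foot of the loose metal goblet that stands in the middle of the platter: 200 mm tall, foot 70 mm and bowl 66 mm in diameter, 0.3 kg, its rim 260 mm above the bench; z is up.
- label_roll: Roll of white labels standing on end, 76 mm in diameter, 55 mm high: leave alone. Origin under its centre.
- loupe: Stand magnifier, black and clear, 48 mm in diameter, 54 mm high: leave alone. Origin under its centre.
- marker: Marker pen lying on the bench, 140 mm long: leave alone. Origin under its middle.
- safety_knife: Closed safety knife lying on the bench, 145 mm long, 19 mm high: leave alone. Origin under its middle.
- tape_gun: Tape gun lying on its side, about 180 by 220 mm and 60 mm high: leave alone. Origin under the tape roll's centre.
- label_printer: Handheld label printer lying on its back, 135 by 85 mm, 65 mm high: leave alone. Origin under its centre.
Not all that is in view belongs to the job. Leave any green or pink look-alike of the part that bears goblet_foot alone.

How it is judged (in metres and radians):
On the way, in this order (a step that is already met when the one before it is completed fails the run):
1. the T-handle is fully down on the square shaft, held by the robot, with the drive still at its end stop (z of handle_grip in the frame of drive_top below 0.042 m and horizontal distance between handle_grip and drive_top below 0.006 m and angle between handle_grip's own z axis and vertical below 0.12 rad and (angle between the x axis of handle_grip and the x axis of drive_top, either way round below 0.2 rad or angle between the x axis of handle_grip and the y axis of drive_top, either way round below 0.2 rad) and contact force between the fingers and t_handle above 3 N and value of joint drive below 0.15 rad), for 0.2 s.
2. the drive is turned past the first click with the seated T-handle in the fingers (z of handle_grip in the frame of drive_top below 0.042 m and horizontal distance between handle_grip and drive_top below 0.006 m and angle between handle_grip's own z axis and vertical below 0.12 rad and (angle between the x axis of handle_grip and the x axis of drive_top, either way round below 0.2 rad or angle between the x axis of handle_grip and the y axis of drive_top, either way round below 0.2 rad) and contact force between the fingers and t_handle above 3 N and value of joint drive above 0.45 rad).
At the end, for the whole second after the job is handed in: Robot grips the T-handle (over 3 N), which is within 4 mm of fully down and upright (0.12 rad) on the shaft; drive at rest at 1.178 rad within 0.1; goblet upright, within 20 mm of the platter centre; bystanders within 30 mm of where they were (z of handle_grip in the frame of drive_top below 0.042 m and horizontal distance between handle_grip and drive_top below 0.006 m and angle between handle_grip's own z axis and vertical below 0.12 rad and (angle between the x axis of handle_grip and the x axis of drive_top, either way round below 0.2 rad or angle between the x axis of handle_grip and the y axis of drive_top, either way round below 0.2 rad) and contact force between the fingers and t_handle above 3 N and value of joint drive between 1.0781 and 1.2781 rad and velocity of joint drive between -0.1 and 0.1 rad/s and angle between goblet_foot's own z axis and vertical below 0.1 rad and distance between goblet_foot and platter_top below 0.02 m and distance of each of label_roll, loupe, marker, safety_knife, tape_gun, label_printer from where it was at the start of the episode below 0.03 m); the arm keeps its last pose, push and grip.
It fails at once if the drive is turned past the third click towards the fourth (value of joint drive above 1.39408 rad).
It fails at once if the goblet is tipped or pushed off the middle of the platter (angle between goblet_foot's own z axis and vertical above 0.25 rad or distance between goblet_foot and platter_top above 0.03 m).
It fails at once if something else on the bench is moved more than 30 mm (distance of any of label_roll, loupe, marker, safety_knife, tape_gun, label_printer from where it was at the start of the episode above 0.03 m).
It also fails if it takes over 58 s, if anything falls off the work surface, if the arm or the gripper's body presses on something with over 40 N, if the wrist force passes 120 N, or if a joint passes its speed limit or range.

## Working session

There is one attempt and no reset: what is moved stays moved. The work goes in short steps, Python scripts to look and compute and a shell command to move; the robot and the scene stay as the last step left them, time stands still between calls to the robot, and variables do not carry over. Pictures are saved under pics/ and viewed, and the job is handed in when it is done.

```bash
ls; mkdir -p pics; python3 - <<'E'
from cell import env, viewer, ticket, search_frame
import cv2, json
s=env.state(); print({k:(v if not hasattr(v,'tolist') else v.tolist()) for k,v in s.items()})
for c in ("side","top"):
    p,d=viewer.read_camera(c); cv2.imwrite(f"pics/{c}0.png",p)
    k=viewer.get_calibration(c); print(c,{a:(b.tolist() if hasattr(b,'tolist') else b) for a,b in k.items()})
    for n in ("handle_grip","handle_foot","drive_top","platter_top","goblet_foot"):
        print(n,[(x['centre'],round(x['p'],2)) for x in search_frame(c,n)[:4]])
E
```

```text
pics
{'t': 0.0, 'joints': [-1.261596453276249, 0.4915939272450713, 1.5594481955179007, 1.6853027372015664e-05, 1.0917017931040158, -0.10561204363496166], 'qvel': [-0.0014707248532887759, 0.0014064119108946152, 0.0021926580387503824, -0.0010407730297784523, 0.0017937150200887804, -0.0018196033471242809], 'tau': [0.0036225991789251566, -61.26312017440796, -25.81807315349579, 0.06929270457476377, 0.048320351634174585, -8.616194691057899e-05], 'eef_pos': [251.85553426279427, -571.8401055834527, 291.640778957395], 'tcp_rot': [-3.1404493814287617, -0.00013622459618733984, 0.4148040618353137], 'ft_force': [0.34020946004735575, 0.6905122070997929, -0.17871459204089749], 'moment': [-0.006612456720948457, 0.09499714553218688, -0.0006109140494430185], 'opening': 1.000310223490424}
side {'fx': 543.1618941557981, 'fy': 543.1618941557981, 'cx': 324.2225587300336, 'cy': 239.02024858495702, 'T': [[-0.7306200882397716, -0.39316049206015224, 0.558228550097115, -144.3060121310063], [-0.6825807491601613, 0.4405379567394483, -0.5831036181912996, 818.7433030601559], [-0.016667559403261225, -0.807063278903
[... 249 characters left out ...]
t [([308.5, 229.5], 0.95), ([250.0, 232.3], 0.74), ([272.4, 208.6], 0.63)]
top {'fx': 492.91083800435996, 'fy': 492.91083800435996, 'cx': 322.0299283323438, 'cy': 245.22516163551362, 'T': [[-0.012188504418329171, -0.9971935868649563, 0.07386738573583923, 494.28299783687703], [-0.9999129110466484, 0.011781169477869505, -0.005947635492434748, 46.0332854161301], [0.0050606997798252566, -0.07393344548400686, -0.9972503371554216, 1352.374503730239], [0.0, 0.0, 0.0, 1.0]]}
handle_grip [([190.2, 220.8], 0.21)]
handle_foot [([436.6, 296.4], 0.61)]
drive_top [([358.9, 263.0], 0.97)]
platter_top [([294.1, 272.1], 0.85)]
goblet_foot [([277.3, 263.4], 0.96), ([259.8, 196.4], 0.9), ([304.6, 182.1], 0.6)]
```

View pics/side0.png

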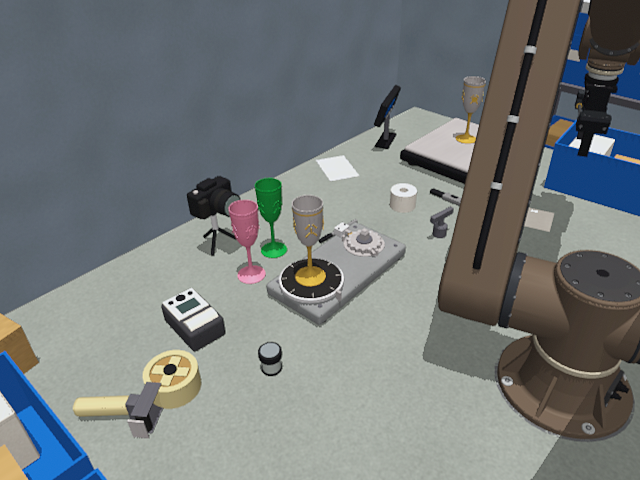

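View pics/top0.png

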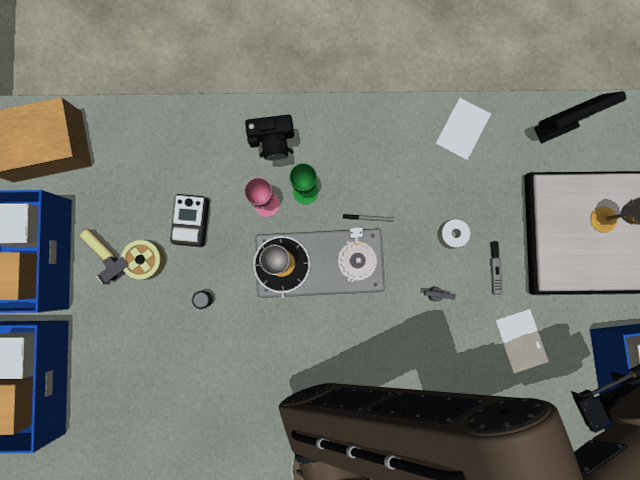

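The top view shows the T-handle near (438,293), the shaft near (358,260) and the goblet at (277,262). The pink and green look-alikes are at (260,195) and (304,182). In the side view the handle is at (440,222). Next I'll measure these with depth.

```bash
cat > h.py <<'E'
from cell import env, viewer, ticket, search_frame
import cv2, numpy as np
def cloud(c):
    p,d=viewer.read_camera(c); k=viewer.get_calibration(c); T=np.array(k['T'])
    v,u=np.mgrid[0:480,0:640]
    P=np.stack([(u-k['cx'])/k['fx']*d,(v-k['cy'])/k['fy']*d,d],-1)
    W=P@T[:3,:3].T+T[:3,3]; W[d==0]=np.nan
    return p,W
def proj(c,X):
    k=viewer.get_calibration(c); T=np.array(k['T'])
    q=(np.atleast_2d(X)-T[:3,3])@T[:3,:3]
    return np.stack([q[:,0]/q[:,2]*k['fx']+k['cx'],q[:,1]/q[:,2]*k['fy']+k['cy']],1)
def crop(p,u,v,r,name,s=8):
    cv2.imwrite(name,cv2.resize(p[v-r:v+r,u-r:u+r],None,fx=s,fy=s,interpolation=cv2.INTER_CUBIC))
def sel(W,u,v,r,z0,z1):
    w=W[v-r:v+r,u-r:u+r].reshape(-1,3); return w[(w[:,2]>z0)&(w[:,2]<z1)]
def rect(w):
    (c,s,a)=cv2.minAreaRect(w[:,:2].astype(np.float32)); return len(w),np.round(w.mean(0),1),np.round(c,1),np.round(s,1),round(a,1)
E
python3 - <<'E'
from h import *
p,W=cloud('top')
crop(p,438,293,32,'pics/t_h.png',9); crop(p,358,262,32,'pics/t_d.png',9)
w=sel(W,438,293,25,58,90); print('bar',rect(w)); 
w=sel(W,438,293,25,15,45); print('socket',rect(w))
w=sel(W,358,262,25,70,95); print('shaft',rect(w)); print(np.round(w,1)[:60])
w=sel(W,358,262,25,50,66); print('50-66',rect(w))
w=sel(W,320,262,80,35,45); print('base',rect(w))
w=sel(W,278,262,40,52,66); print('platter',rect(w))
w=sel(W,278,262,40,240,275); print('rim',rect(w))
p,W=cloud('side')
crop(p,440,222,32,'pics/s_h.png',9); crop(p,364,238,32,'pics/s_d.png',9)
w=sel(W,440,222,25,58,90); print('bar',rect(w)); 
w=sel(W,364,238,25,70,95); print('shaft',rect(w))
w=sel(W,308,200,25,255,275); print('rim',rect(w))
E
```

```text
bar (170, array([ 457.5, -264.7,   73.5]), array([ 457.4, -265.9]), array([79.4, 13.9]), 81.7)
socket (93, array([ 456.8, -264.4,   32.6]), array([ 457.1, -265.2]), array([32.6, 36.1]), 81.4)
shaft (49, array([549.1, -53.9,  81.9]), array([549.2, -54.1]), array([15.8, 15.5]), 89.5)
[[557.  -46.4  80.5]
 [556.9 -48.9  80.7]
 [556.9 -51.6  80.2]
 [556.8 -53.9  83. ]
 [556.7 -56.4  83.7]
 [556.7 -59.1  82.7]
 [556.9 -62.   78.6]
 [554.5 -46.5  77.4]
 [554.4 -49.   79.4]
 [554.4 -51.6  79.4]
 [554.1 -53.7  85.2]
 [554.1 -56.4  83.2]
 [554.2 -59.2  80.6]
 [554.1 -61.6  83.4]
 [551.7 -46.2  82.1]
 [551.6 -48.6  84.2]
 [551.4 -50.9  87.1]
 [551.5 -53.6  85.4]
 [551.4 -56.   87.4]
 [551.4 -58.8  85.5]
 [551.5 -61.6  82.5]
 [549.3 -46.4  77.9]
 [549.1 -48.7  81.6]
 [548.9 -50.8  87.8]
 [549.1 -53.9  82. ]
 [549.  -56.3  83.5]
 [548.8 -58.7  85.7]
 [549.  -61.6  81.5]
 [546.8 -46.4  77.9]
 [546.8 -49.   76.8]
 [546.4 -50.9  86. ]
 [546.4 -53.7  83.2]
 [546.2 -55.9  87.6]
 [546.4 -58.8  83.9]
 [546.4 -61.5  83. ]
 [544.1 -46.2  80.2]
 [543.8 -48.3  86.8]
 [543.9 -51.1  83.2]
 [543.9 -53.7  82.9
[... 162 characters left out ...]
  77.8]
 [541.5 -59.4  75.8]
 [541.4 -61.8  78.1]]
50-66 (799, array([550.9, -54.1,  55. ]), array([551.7, -54.4]), array([ 89.6, 120.5]), 78.7)
base (4071, array([543.6,  12.2,  39.9]), array([545.2,  44.3]), array([168.7, 338.1]), 2.1)
platter (1765, array([536.1, 137.3,  59.4]), array([541.8, 144.7]), array([148. , 147.8]), 49.9)
rim (129, array([546.9, 151.1, 255. ]), array([544.1, 145.4]), array([64.1, 64.4]), 46.7)
bar (176, array([ 454.9, -258. ,   68. ]), array([ 456.8, -261.4]), array([81.9, 18.7]), 83.1)
shaft (55, array([546.6, -48.5,  77.6]), array([547.5, -51.8]), array([22.1, 17.7]), 77.6)
rim (125, array([543.6, 150. , 257.6]), array([544.8, 148.5]), array([63. , 69.4]), 46.1)
```

```bash
python3 - <<'E'
import cv2,numpy as np
a=[cv2.resize(cv2.imread(f'pics/{n}.png'),(400,300)) if 0 else cv2.resize(cv2.imread(f'pics/{n}.png'),(300,300)) for n in ('t_h','t_d','s_h','s_d')]
cv2.imwrite('pics/m.png',np.vstack([np.hstack(a[:2]),np.hstack(a[2:])]))
E
```

```text
(no output)
```

View pics/m.png

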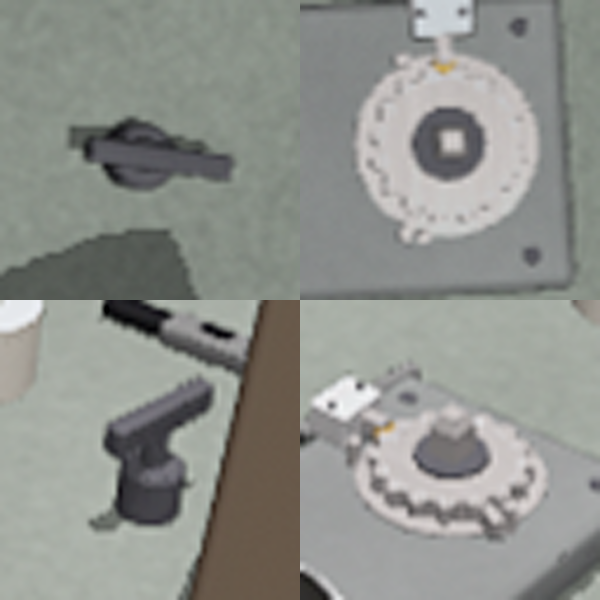

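The handle's bar centre is at (457.4,-265.5) with bar yaw 1.426. The shaft is at about (549,-54.5) and the base yaw is about 0.037. First move: go above the handle, then turn the jaws across the bar.

```bash
python3 -m inch '{"hand":[1,1,1,1,1,1,1,1,1,1,1,1,1,1,1,1,1],"delta_pos":[[3.46,-2.19,0],[3.46,-2.19,0],[3.46,-2.19,0],[3.46,-2.19,0],[3.46,-2.19,0],[3.46,-2.19,0],[3.46,-2.19,0],[3.46,-2.19,0],[3.46,-2.19,0],[0,0,0],[0,0,0],[0,0,0],[0,0,0],[0,0,0],[0,0,0],[0,0,0],[0,0,0]],"turn":[0,0,0,0,0,0,0,0,0,-0.1444,-0.1444,-0.1444,-0.1444,-0.1444,-0.1444,-0.1444,0]}'
python3 - <<'E'
from h import *
s=env.state(); print(s['t'],s['eef_pos'],s['tcp_rot'],s['joints'],s['ft_force'])
y=s['tcp_rot'][2]; d=np.array([457.4,-265.5,123])-s['eef_pos']
print('dyaw',1.426-y,'tool',d[0]*np.cos(y)+d[1]*np.sin(y), d[0]*np.sin(y)-d[1]*np.cos(y), -d[2])
E
```

```text
t: 2.4
eef_pos: [457.5, -266.1, 292.3]
tcp_rot: [3.141, 0.0, 1.428]
ft_force: [-0.2, 0.2, -0.3]
opening: 1.001
2.4 [ 457.4581693  -266.11992679  292.30734764] [3.14145825e+00 1.49032905e-04 1.42780553e+00] [-6.51701783e-01  3.55240611e-01  1.79243364e+00 -7.71997652e-05
  9.93728429e-01 -5.08668886e-01] [-0.19216996  0.24123277 -0.26129944]
dyaw -0.0018055317905141255 tool 0.6053105942521432 -0.14591770093646614 169.30734764163037
```

```bash
python3 -m inch '{"hand":[1,1,1,1,1,1,1,1,1,0,0,0,0,0,0,0,0,0,0,0],"delta_pos":[[0.06,0,2.5],[0,0,2.5],[0,0,2.5],[0,0,2.5],[0,0,2.5],[0,0,2.5],[0,0,1.4],[0,0,0.5],[0,0,0],[0,0,0],[0,0,0],[0,0,0],[0,0,0],[0,0,0],[0,0,0],[0,0,0],[0,0,0],[0,0,0],[0,0,0],[0,0,0]],"turn":[0,0,0,0,0,0,0,0,0,0,0,0,0,0,0,0,0,0,0,0]}'
```

```text
t: 4.4
eef_pos: [457.6, -265.6, 123.2]
tcp_rot: [3.141, 0.0, 1.426]
ft_force: [0.6, 0.1, -3.1]
opening: 0.149
```

```bash
python3 -m inch '{"hand":[0,0,0,0,0,0,0],"delta_pos":[[0,0,-1],[0,0,-2],[0,0,-3],[0,0,-3],[0,0,-3],[0,0,-1],[0,0,0]],"turn":[0,0,0,0,0,0,0]}'
python3 - <<'E'
from h import *
p,W=cloud('top'); crop(p,438,288,40,'pics/l_t.png',9)
p,W=cloud('side'); crop(p,440,190,60,'pics/l_s.png',5)
p,W=cloud('top')
y=1.426; d=np.array([549.1,-54.7])-env.state()['eef_pos'][:2]; print(env.state()['eef_pos'])
print(d[0]*np.cos(y)+d[1]*np.sin(y), d[0]*np.sin(y)-d[1]*np.cos(y))
# shaft top edge orientation: local crop enlarged
crop(p,359,261,16,'pics/shaft.png',18)
E
```

```text
t: 5.1
eef_pos: [457.6, -265.6, 254.4]
tcp_rot: [3.139, 0.001, 1.426]
ft_force: [-0.2, 0.7, -3.2]
opening: 0.144
[ 457.14784614 -265.23861003  251.86840203]
221.60324791106527 60.611099894768905
```

View pics/l_s.png

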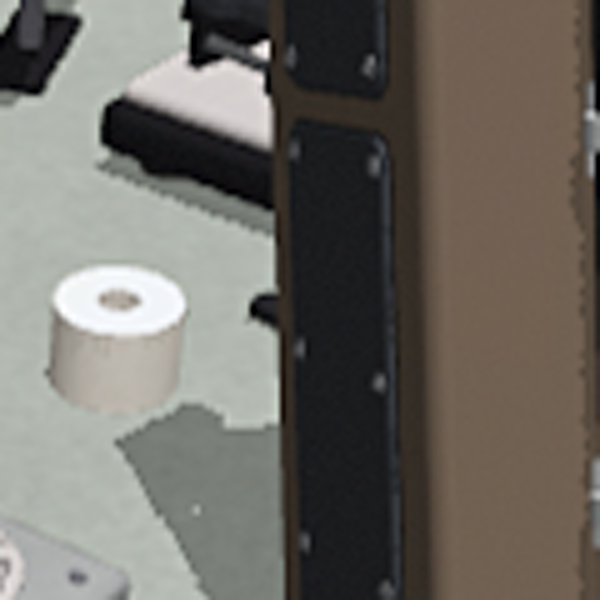

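View pics/shaft.png

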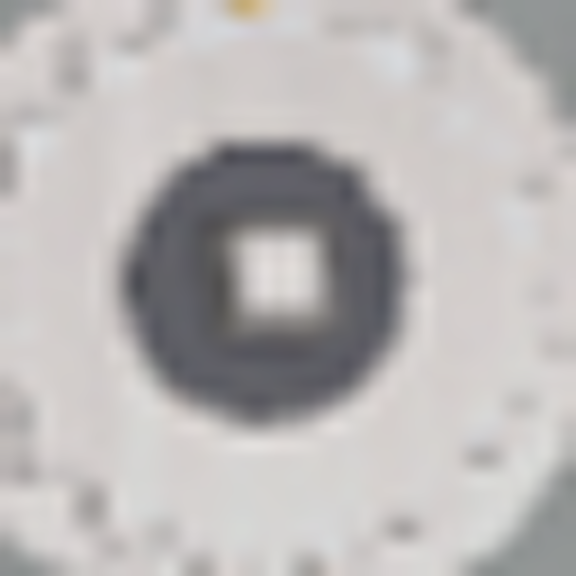

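The side view has the handle hidden behind the arm. In the top view the shaft square is centred at about (358.4,260.4), nearly square to the base. I'll compute its position at z=84.

```bash
python3 - <<'E'
from h import *
k=viewer.get_calibration('top');T=np.array(k['T'])
def bp(u,v,z):
    r=T[:3,:3]@np.array([(u-k['cx'])/k['fx'],(v-k['cy'])/k['fy'],1]); return T[:3,3]+r*(z-T[2,3])/r[2]
print(bp(358.4,260.4,84), bp(343+265/18.,245+282/18.,58))
p,_=viewer.read_camera('top')
g=cv2.cvtColor(p,cv2.COLOR_BGR2GRAY).astype(float)[250:271,348:369]
for t in (150,170):
    m=(g>t).astype(np.uint8); n,l,s,c=cv2.connectedComponentsWithStats(m); i=l[10,10]; print(t,s[i],c[i]+[348,250])
    q=cv2.moments((l==i).astype(np.uint8)); 
    b=cv2.resize(g,None,fx=10,fy=10,interpolation=cv2.INTER_CUBIC); n2,l2=cv2.connectedComponents((b>t).astype(np.uint8)); mm=(l2==l2[105,105]).astype(np.uint8)
    cs,_=cv2.findContours(mm,0,2); print(cv2.minAreaRect(max(cs,key=len)))
E
```

```text
[547.94043447 -54.71636067  84.        ] [548.36062306 -54.98740549  58.        ]
150 [ 8  8  5  5 23] [358.         259.82608696]
((105.0, 101.5), (47.0, 48.0), 90.0)
170 [ 8  8  5  4 16] [358.25   259.5625]
((105.0, 101.5), (41.0, 42.0), 90.0)
```

View pics/l_t.png

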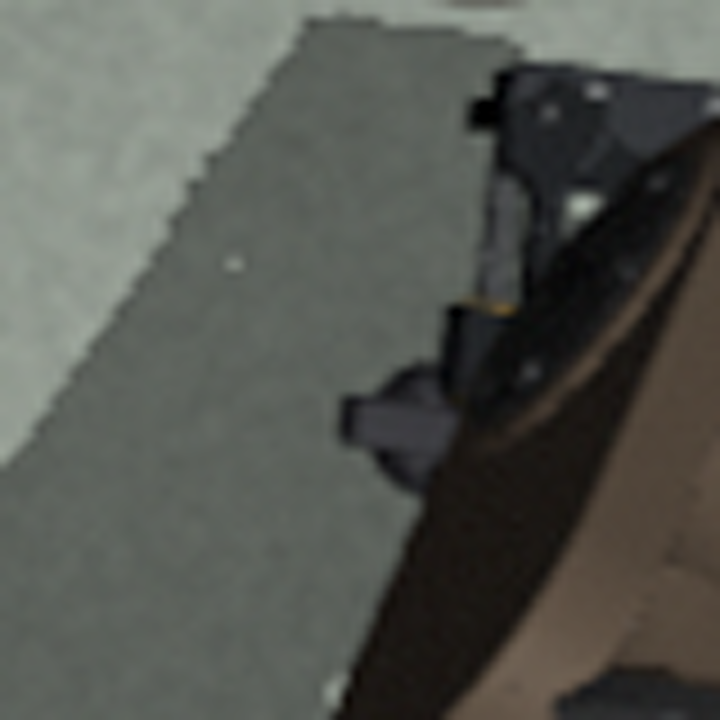

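The handle is held level in the jaws. Next I'll carry it over the shaft.

```bash
python3 -m inch '{"hand":[0,0,0,0,0,0,0,0,0,0,0,0,0],"delta_pos":[[1.48,0.4,0],[2.96,0.8,0],[2.96,0.8,0],[2.96,0.8,0],[2.96,0.8,0],[2.96,0.8,0],[2.96,0.8,0],[1.48,0.4,0],[1.48,0.43,0],[0,0,0],[0,0,0],[0,0,0],[0,0,0]],"turn":[0,0,0,0,0,0,0,0,0,-0.091,-0.091,0,0]}'
python3 - <<'E'
from h import *
print(env.state()['eef_pos'],env.state()['joints'])
p,W=cloud('top'); cv2.imwrite('pics/c_t.png',p)
p,W=cloud('side'); cv2.imwrite('pics/c_s.png',p)
E
```

```text
t: 6.6
eef_pos: [549.3, -54.7, 253.0]
tcp_rot: [-3.141, 0.0, 1.605]
ft_force: [1.2, -0.3, -2.2]
opening: 0.149
[549.27750141 -54.72161201 253.0035326 ] [-2.18924010e-01  4.32857095e-01  1.78484742e+00 -1.52969670e-04
  9.24257236e-01 -2.52554802e-01]
```

View pics/c_s.png

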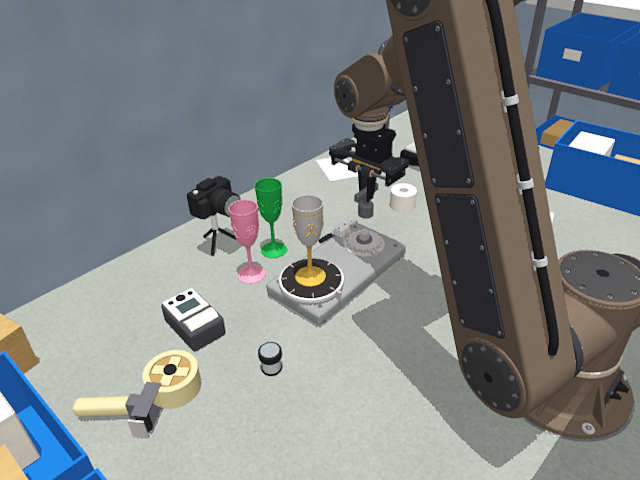

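View pics/c_t.png

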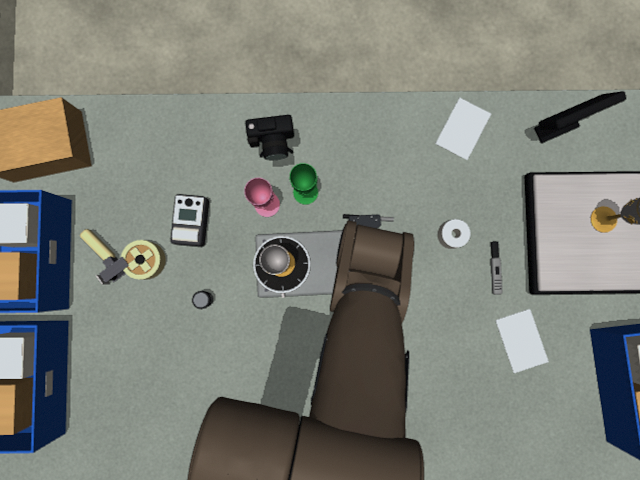

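```bash
python3 - <<'E'
from h import *
p=cv2.imread('pics/c_s.png').copy()
a=np.arange(0,6.3,.1)
S=8;x0,y0=340,190
b=cv2.resize(p[y0:y0+65,x0:x0+55],None,fx=S,fy=S,interpolation=cv2.INTER_CUBIC)
def dr(X,col):
    q=(proj('side',X)-[x0,y0]+.5)*S
    for u in q: cv2.circle(b,(int(u[0]),int(u[1])),1,col,-1)
dr([[549.3+19*np.cos(t),-54.7+19*np.sin(t),130] for t in a],(0,0,255))
dr([[549.2+21*np.cos(t),-54.5+21*np.sin(t),58] for t in a],(0,255,0))
R=lambda x,y:(549.2+np.cos(.037)*x-np.sin(.037)*y,-54.5+np.sin(.037)*x+np.cos(.037)*y,84)
e=np.linspace(-5.5,5.5,30)
dr([R(x,y) for k in e for x,y in ((k,5.5),(k,-5.5),(5.5,k),(-5.5,k))],(255,0,0))
cv2.imwrite('pics/c_s2.png',b)
E
```

```text
(no output)
```

View pics/c_s2.png

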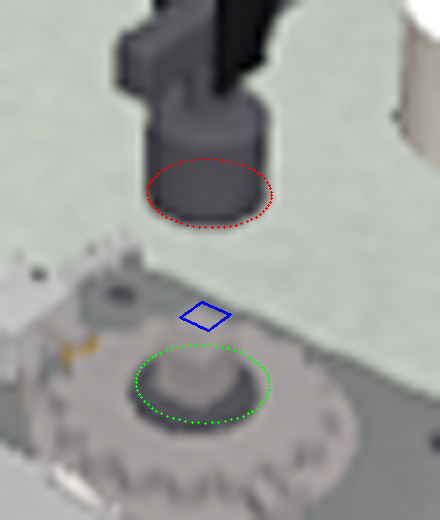

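```bash
python3 - <<'E'
from h import *
p=cv2.imread('pics/side0.png')
a=np.arange(0,6.3,.05)
def mk(x0,y0,w,h,S,items,n):
    b=cv2.resize(p[y0:y0+h,x0:x0+w],None,fx=S,fy=S,interpolation=cv2.INTER_CUBIC)
    for X,col in items:
        for u in (proj('side',X)-[x0,y0]+.5)*S: cv2.circle(b,(int(u[0]),int(u[1])),1,col,-1)
    cv2.imwrite(n,b)
circ=lambda x,y,z,r:[[x+r*np.cos(t),y+r*np.sin(t),z] for t in a]
def rec(cx,cy,z,yaw,A,B):
    o=[]
    for k in np.linspace(-1,1,150):
        for x,y in ((k*A,B),(k*A,-B),(A,k*B),(-A,k*B)):
            o.append((cx+np.cos(yaw)*x-np.sin(yaw)*y,cy+np.sin(yaw)*x+np.cos(yaw)*y,z))
    return o
mk(335,210,75,65,9,[(circ(549.2,-54.5,58,21),(0,255,0)),(rec(549.2,-54.5,84,.037,5.5,5.5),(255,0,0)),(rec(549.2,-54.5,58,.037,9,9),(255,0,0)),(rec(545.2,44.3,40,.037,85,170),(0,0,255))],'pics/o1.png')
mk(415,195,55,55,10,[(circ(457.4,-265.5,34,19),(0,255,0)),(circ(457.4,-265.5,0,19),(0,255,0)),(rec(457.4,-265.5,74,1.426,40,7),(0,0,255))],'pics/o2.png')
mk(260,190,160,140,5,[(circ(541.5,144.2,60,75),(0,255,0)),(rec(545.2,44.3,40,.037,85,170),(0,0,255))],'pics/o3.png')
E
```

```text
(no output)
```

View pics/o1.png

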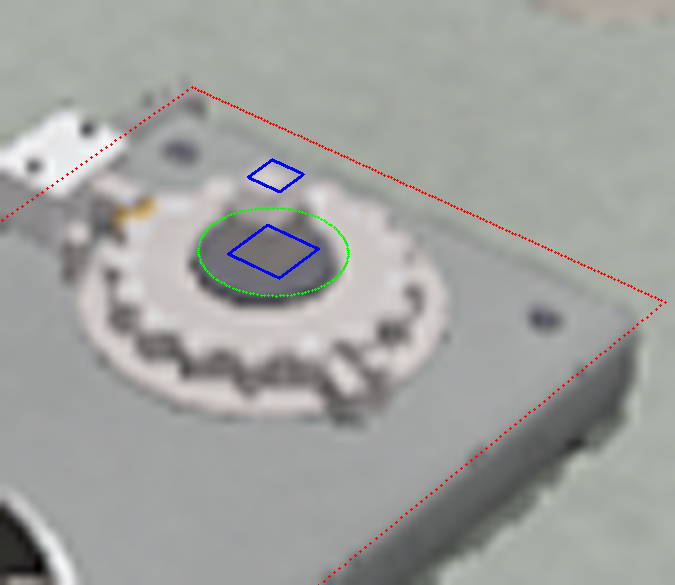

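View pics/o2.png

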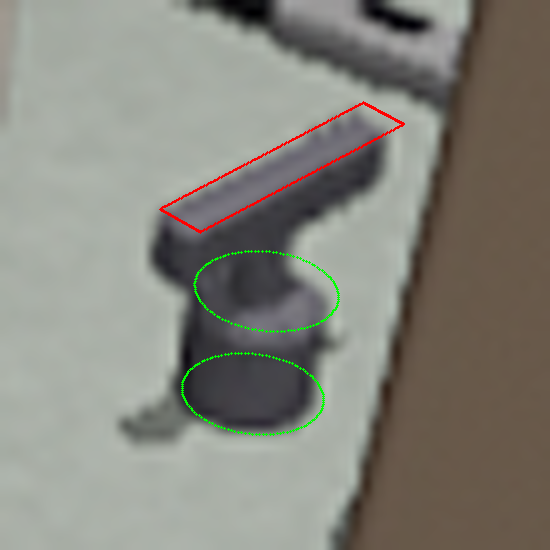

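View pics/o3.png

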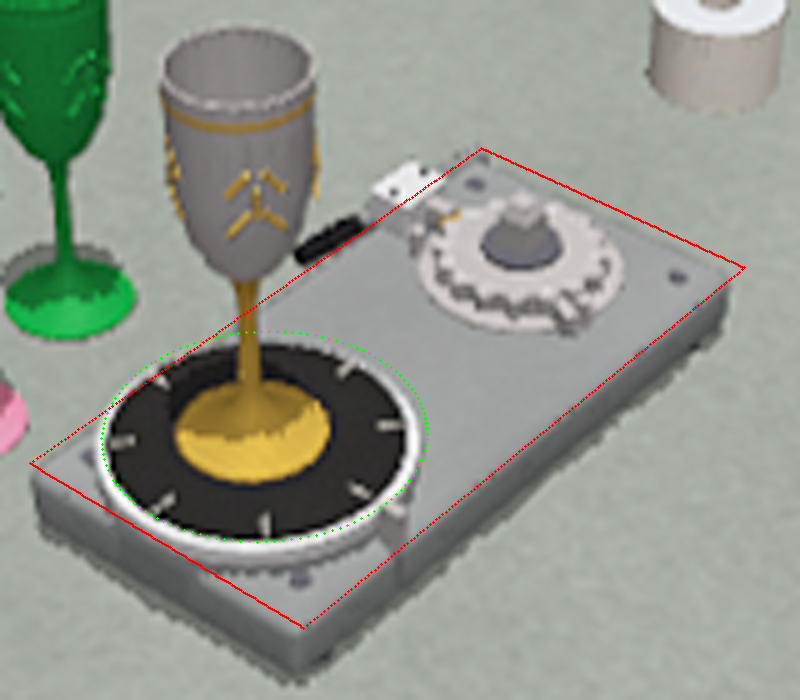

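```bash
python3 -m inch '{"hand":[0,0,0,0],"delta_pos":[[0,0,2],[0,0,1.8],[0,0,0],[0,0,0]],"turn":[0,0,0,0]}'
python3 - <<'E'
from h import *
e=env.state()['eef_pos']; print(e,env.state()['ft_force'])
p,W=cloud('side')
S=9;x0,y0=335,190
b=cv2.resize(p[y0:y0+65,x0:x0+65],None,fx=S,fy=S,interpolation=cv2.INTER_CUBIC)
a=np.arange(0,6.3,.05)
def dr(X,col):
    for u in (proj('side',X)-[x0,y0]+.5)*S: cv2.circle(b,(int(u[0]),int(u[1])),1,col,-1)
circ=lambda x,y,z,r:[[x+r*np.cos(t),y+r*np.sin(t),z] for t in a]
z=e[2]-123.2
dr(circ(e[0],e[1],z,19),(0,0,255));dr(circ(e[0],e[1],z+34,19),(0,0,255))
dr(circ(549.2,-54.5,58,21),(0,255,0))
cv2.imwrite('pics/o4.png',b)
E
```

```text
t: 7.1
eef_pos: [549.4, -54.7, 215.5]
tcp_rot: [-3.141, -0.0, 1.607]
ft_force: [0.3, 0.0, -2.5]
opening: 0.151
[549.44846081 -54.74365762 215.49232919] [ 0.27868813  0.02817637 -2.49884682]
```

View pics/o4.png

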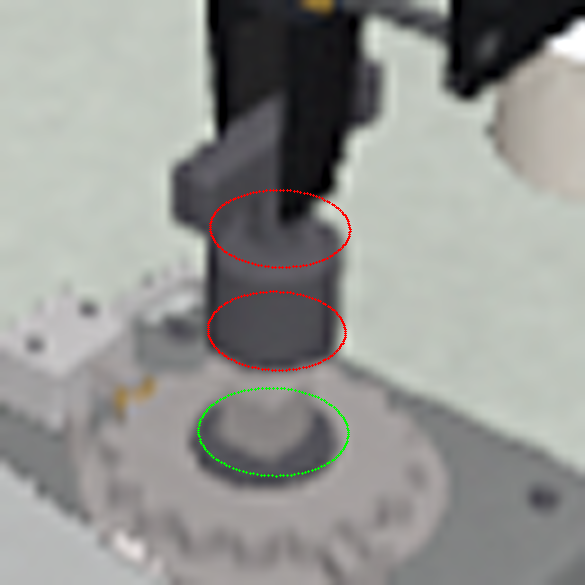

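The handle is over the shaft within a couple of mm, which the lead-in covers. I'll lower it in stages and watch the force.

```bash
python3 -m inch '{"hand":[0,0,0,0,0],"delta_pos":[[0,0,0.6],[0,0,0.4],[0,0,0.3],[0,0,0.2],[0,0,0]],"turn":[0,0,0,0,0]}'
python3 -c "
from h import *
s=env.state();print(s['moment'],s['ft_force'])"
```

```text
t: 7.65
eef_pos: [549.3, -54.6, 200.0]
tcp_rot: [-3.141, -0.0, 1.608]
ft_force: [-0.0, -0.2, -2.9]
opening: 0.15
[-0.00181701 -0.1297562   0.03992876] [-0.01350358 -0.18773225 -2.86721145]
```

```bash
python3 -m inch '{"hand":[0,0,0,0,0],"delta_pos":[[0,0,0.4],[0,0,0.4],[0,0,0.3],[0,0,0],[0,0,0]],"turn":[0,0,0,0,0]}'
python3 -c "
from h import *
s=env.state();print(s['moment'],s['ft_force'])"
```

```text
t: 8.15
eef_pos: [549.5, -54.6, 189.1]
tcp_rot: [3.141, 0.0, 1.608]
ft_force: [3.1, -0.2, -4.0]
opening: 0.147
[ 0.00922051 -0.7908267  -0.04610142] [ 3.11350253 -0.18953802 -3.98982368]
```

```bash
python3 -m inch '{"hand":[0,0,0,0,0],"delta_pos":[[0,0.05,0],[0,0,0.4],[0,0,0.3],[0,0,0.1],[0,0,0]],"turn":[0,0,0,0,0]}'
python3 -c "
from h import *
s=env.state();print(s['moment'],s['ft_force'])"
```

```text
t: 8.65
eef_pos: [549.8, -54.6, 181.1]
tcp_rot: [-3.141, 0.0, 1.608]
ft_force: [1.5, -0.2, -4.9]
opening: 0.149
[-0.04085065 -0.50370056  0.02216187] [ 1.5070089  -0.15473483 -4.93775082]
```

```bash
python3 -m inch '{"hand":[0,0,0,0,0],"delta_pos":[[0,0.03,0.1],[0,0,0.1],[0,0,0.1],[0,0,0],[0,0,0]],"turn":[0,0,0,0,0]}'
python3 - <<'E'
from h import *
s=env.state();print(s['moment'],s['ft_force'],s['eef_pos'])
p,W=cloud('side'); crop(p,365,228,35,'pics/seat.png',9)
E
```

```text
t: 9.15
eef_pos: [550.3, -54.6, 180.5]
tcp_rot: [3.14, 0.001, 1.608]
ft_force: [-6.8, 1.2, 24.7]
opening: 0.146
[0.06227535 1.04648655 0.06108936] [-6.78104369  1.21595191 24.68651387] [550.28828133 -54.63188627 180.49701055]
```

View pics/seat.png

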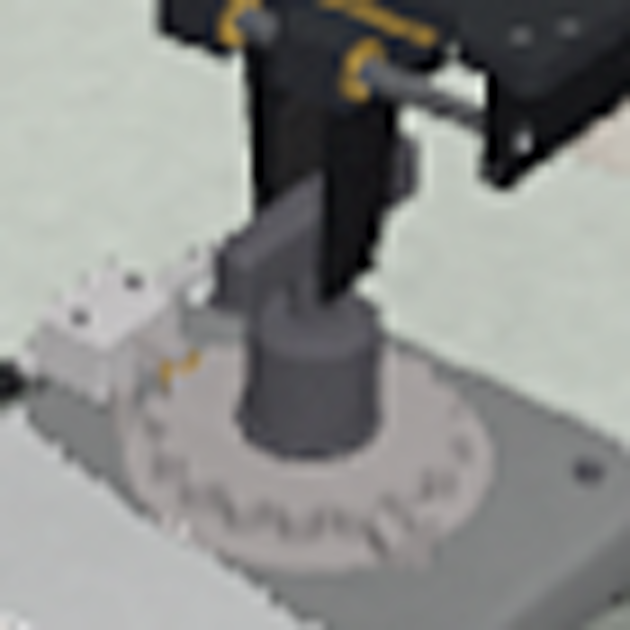

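Seated: the socket rests on the collar, with about 25 N upward at z=180.5. I'll ease the press and dwell, then start turning. Clockwise is a positive turn about the tool's z.

```bash
python3 -m inch '{"hand":[0,0,0,0],"delta_pos":[[0,-0.05,-0.12],[0,0,0],[0,0,0],[0,0,0]],"turn":[0,0,0,0]}'
python3 -c "
from h import *
s=env.state();print(s['moment'],s['ft_force'],s['tcp_rot'])"
python3 -m inch '{"hand":[0,0,0,0,0],"delta_pos":[[0,0,0],[0,0,0],[0,0,0],[0,0,0],[0,0,0]],"turn":[0.05,0.05,0.05,0.05,0]}'
python3 -c "
from h import *
s=env.state();print(s['moment'],s['ft_force'],s['tcp_rot'])"
```

```text
t: 9.6
eef_pos: [550.0, -54.7, 180.6]
tcp_rot: [3.14, 0.001, 1.608]
ft_force: [-1.5, 1.5, 13.2]
opening: 0.146
[0.11282653 0.18619051 0.00451555] [-1.48293928  1.45479882 13.22047445] [3.13981242e+00 5.80703717e-04 1.60764712e+00]
t: 10.1
eef_pos: [550.4, -54.6, 180.6]
tcp_rot: [3.139, 0.0, 1.406]
ft_force: [1.2, 1.6, 11.1]
opening: 0.145
[ 0.18318126 -0.29872664  0.18442526] [ 1.22886298  1.61830895 11.13119985] [3.13862023e+00 2.42106436e-04 1.40647225e+00]
```

```bash
for i in 1; do python3 -m inch '{"hand":[0,0,0],"delta_pos":[[0,0,0],[0,0,0],[0,0,0]],"turn":[0.05,0.05,0]}'; python3 -c "
from h import *
s=env.state();print('M',s['moment'],s['ft_force'])"; done
python3 -m inch '{"hand":[0,0,0],"delta_pos":[[0,0,0],[0,0,0],[0,0,0]],"turn":[0.05,0.05,0]}'; python3 -c "
from h import *
s=env.state();print('M',s['moment'],s['ft_force'])
p,W=cloud('side'); crop(p,365,228,35,'pics/turn1.png',9)"
```

```text
t: 10.4
eef_pos: [550.3, -54.6, 180.6]
tcp_rot: [3.139, -0.0, 1.306]
ft_force: [1.4, 1.4, 12.3]
opening: 0.144
M [ 0.18409855 -0.18625588 -0.1188971 ] [ 1.36733544  1.38168572 12.31432183]
t: 10.7
eef_pos: [550.3, -54.6, 180.6]
tcp_rot: [3.139, -0.0, 1.206]
ft_force: [0.7, 0.7, 11.8]
opening: 0.148
M [ 0.19316081 -0.0423321  -0.13723374] [ 0.74071269  0.6799825  11.81177083]
```

View pics/turn1.png

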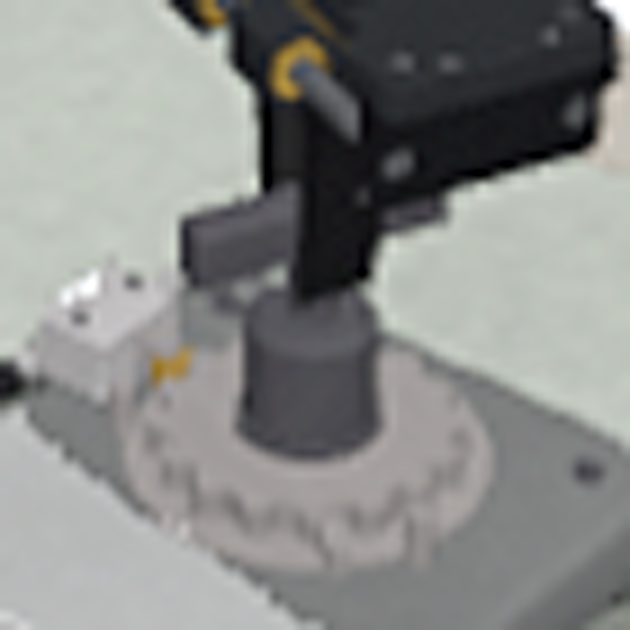

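```bash
cat >> h.py <<'E'
def polar(W,p,cx=541.6,cy=144.4,n=720,cam='top'):
    t=np.arange(n)*2*np.pi/n; out=[]
    for r in np.arange(46,72,1.0):
        q=proj(cam,np.stack([cx+r*np.cos(t),cy+r*np.sin(t),0*t+60],1)).astype(np.float32)
        out.append(cv2.remap(p,q[:,0].reshape(1,-1),q[:,1].reshape(1,-1),cv2.INTER_LINEAR)[0].mean(1))
    return np.array(out)
def drive(cam='top'):
    a=polar(None,cv2.imread(f'pics/{cam}0.png'),cam=cam); p,_=viewer.read_camera(cam); b=polar(None,p,cam=cam)
    n=a.shape[1]; sc=[np.corrcoef(np.roll(a,-k,1).ravel(),b.ravel())[0,1] for k in range(n)]
    sc=np.array(sc); pk=[k for k in range(n) if sc[k]==max(sc[(k+np.arange(-25,26))%n])]
    pk.sort(key=lambda k:-sc[k]); return [(round(k*2*np.pi/n/2,3),round(sc[k],2)) for k in pk[:5]]
E
python3 - <<'E'
from h import *
print(drive('top')); print(drive('side'))
p=cv2.imread('pics/top0.png'); crop(p,283,265,33,'pics/pl0.png',9)
p,_=viewer.read_camera('top'); crop(p,283,265,33,'pics/pl1.png',9)
E
```

```text
[(3.05, np.float64(0.89)), (0.297, np.float64(0.8)), (2.657, np.float64(0.72)), (0.689, np.float64(0.62)), (2.265, np.float64(0.55))]
[(3.05, np.float64(0.91)), (0.297, np.float64(0.73)), (2.666, np.float64(0.56)), (1.915, np.float64(0.14)), (1.518, np.float64(0.08))]
```

View pics/pl0.png

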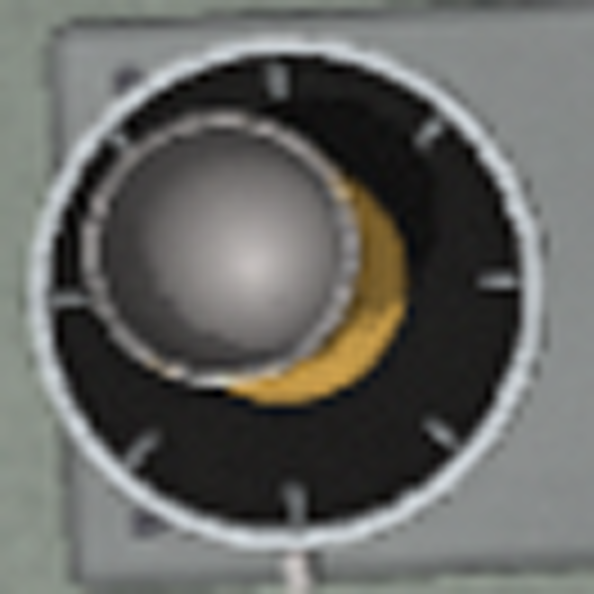

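View pics/pl1.png

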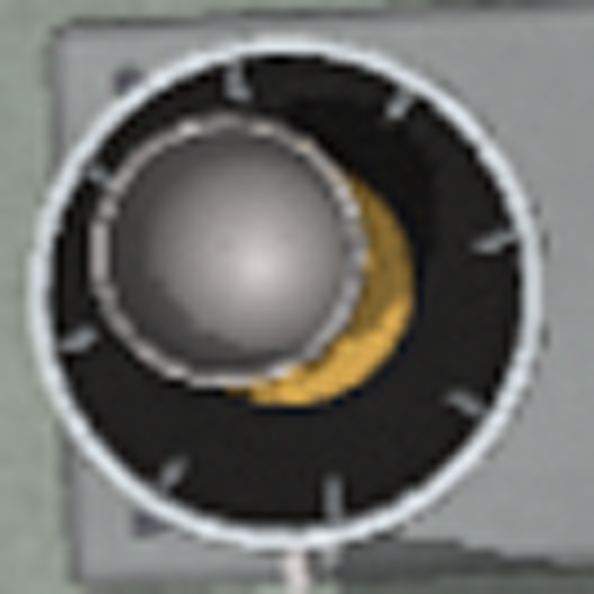

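The platter marks repeat every 45°, so this reads drive ≈ 0.297 (mod 0.393) while the hand has turned 0.40. I'll measure the bar's own angle to see how far it lags.

```bash
python3 - <<'E'
from h import *
s=env.state();print(s['t'],s['moment'],s['tcp_rot'],s['opening'])
p,W=cloud('side'); print(drive('top'))
yaw=s['tcp_rot'][2]; e=s['eef_pos']
w=W[195:275,320:420].reshape(-1,3); c=p[195:275,320:420].reshape(-1,3)
d=w-np.array([e[0],e[1],0]); X=d[:,0]*np.cos(yaw)+d[:,1]*np.sin(yaw); Y=d[:,0]*np.sin(yaw)-d[:,1]*np.cos(yaw)
m=(d[:,2]>105)&(d[:,2]<135)&(abs(X)<50)&(abs(Y)<14)
print(m.sum())
for a,b,z,q in sorted(zip(X[m],Y[m],d[m,2],c[m].mean(1))): print(round(a,1),round(b,1),round(z,1),round(q))
crop(p,362,217,22,'pics/bar.png',18)
E
```

```text
10.9 [ 0.18478751 -0.09407656 -0.09270993] [ 3.13911106e+00 -4.76075563e-04  1.20730139e+00] 0.14547585120537646
[(3.054, np.float64(0.9)), (0.297, np.float64(0.8)), (2.657, np.float64(0.71)), (0.689, np.float64(0.62)), (2.265, np.float64(0.55))]
172
-36.1 -5.8 111.9 128
-34.2 -8.6 117.2 108
-33.9 -8.8 120.4 113
-32.6 -6.6 116.5 64
-32.4 -7.4 111.0 174
-31.9 -7.9 114.5 102
-29.8 -6.4 117.2 73
-29.7 -7.0 111.7 166
-28.6 -8.5 115.9 75
-27.2 -5.9 117.8 71
-27.0 -6.7 112.3 142
-26.2 -7.7 116.2 64
-23.3 -7.8 114.2 110
-21.4 -6.5 111.0 168
-21.3 -10.9 119.6 69
-20.5 -7.8 115.0 90
-19.0 -9.9 119.7 73
-18.6 -6.3 111.8 169
-17.6 -7.5 118.7 80
-16.8 -9.1 116.9 73
-11.8 -12.7 117.7 105
-11.7 -13.1 115.0 151
-9.5 -12.5 106.4 122
-3.4 -13.3 105.8 53
0.7 -10.6 105.5 19
2.0 -12.2 118.8 24
4.5 4.0 130.5 38
4.7 3.8 133.7 26
4.7 -11.8 122.3 25
6.2 6.1 132.8 34
6.8 -0.2 130.8 49
6.9 -11.2 113.8 25
7.4 3.9 131.5 71
7.6 -12.6 108.9 20
7.9 -13.2 106.4 24
9.1 6.0 133.7 35
9.5 0.2 131.4 94
9.6 9.9 131.6 20
9.8 -5.3 131.8 48
10.0 -2.0 106.2 51
10.2 -6.3 126.6 44
10.3 -6.4 129.6 48
10.4 8.3 129.8 35
10.5 3.4 
[... 1751 characters left out ...]
4.7 -5.3 127.8 90
34.8 -5.9 119.4 75
35.5 -7.0 126.2 79
35.8 -2.3 129.3 99
36.1 -8.4 112.5 91
36.1 2.2 129.6 79
36.2 -8.5 115.5 85
36.4 -13.4 130.3 77
36.7 -9.3 119.1 74
37.9 4.1 129.0 75
38.0 3.7 126.3 79
38.1 -6.9 115.1 75
38.5 -7.4 127.3 80
39.2 -9.0 113.8 98
39.5 -4.2 122.8 79
39.5 -9.0 131.6 94
39.8 -4.5 131.9 95
40.1 -10.5 120.9 75
40.6 -11.2 127.3 77
40.6 4.0 127.0 72
40.9 -1.8 121.8 62
41.1 -7.0 127.9 82
41.2 -7.4 119.3 76
41.3 -7.7 113.7 106
41.5 -7.7 131.4 93
41.5 -8.1 117.0 71
41.9 1.6 125.9 47
42.0 -8.8 123.4 78
42.2 0.9 120.5 47
42.3 -4.2 126.6 62
42.3 -4.4 117.9 57
42.4 -4.2 129.5 70
42.5 -4.7 121.1 59
42.9 -0.4 115.6 115
43.3 -1.0 124.9 47
43.5 -1.6 119.5 64
44.8 -9.0 118.6 59
```

View pics/bar.png

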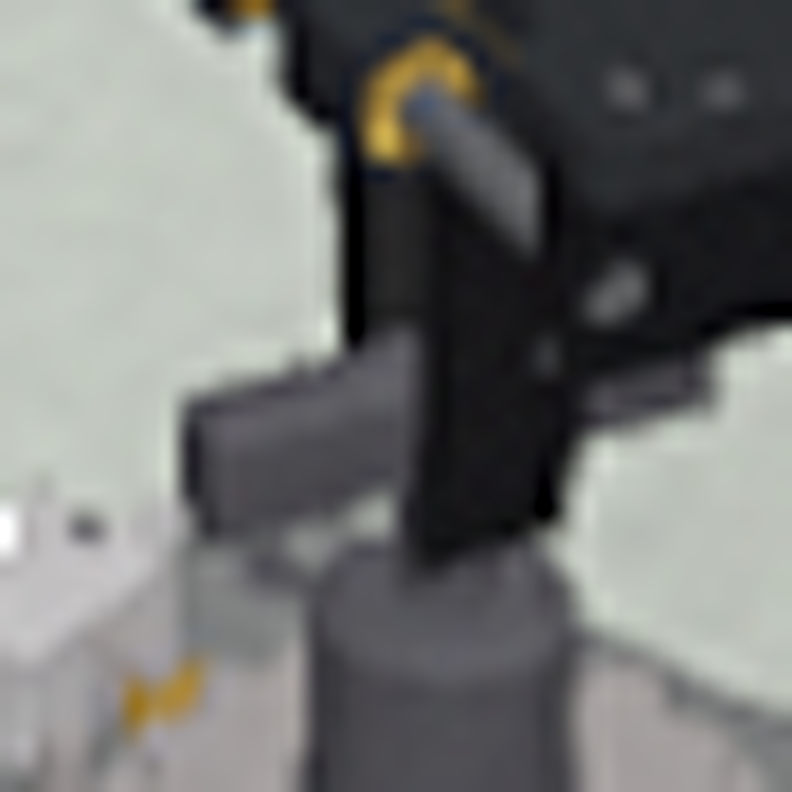

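```bash
python3 - <<'E'
from h import *
ref=cv2.imread('pics/side0.png'); p,_=viewer.read_camera('side')
def pol(p,z=52,ox=0,oy=0):
    n=720; t=np.arange(n)*2*np.pi/n; out=[]
    for r in np.arange(26,56,.5):
        q=proj('side',np.stack([549.2+r*np.cos(t),-54.5+r*np.sin(t),0*t+z],1)).astype(np.float32)+np.array([-.7,1],np.float32)
        out.append(cv2.remap(p,q[:,0].reshape(1,-1),q[:,1].reshape(1,-1),cv2.INTER_CUBIC)[0])
    return np.array(out)
a,b=pol(ref),pol(p)
# world azimuth columns 60..300 deg approx visible (toward camera -x,+y = 135deg)
sl=slice(90,600)
im=np.vstack([cv2.resize(x[:,sl],None,fx=1.5,fy=4) for x in (a,b)])
cv2.imwrite('pics/unw.png',im.astype(np.uint8))
E
```

```text
(no output)
```

View pics/unw.png

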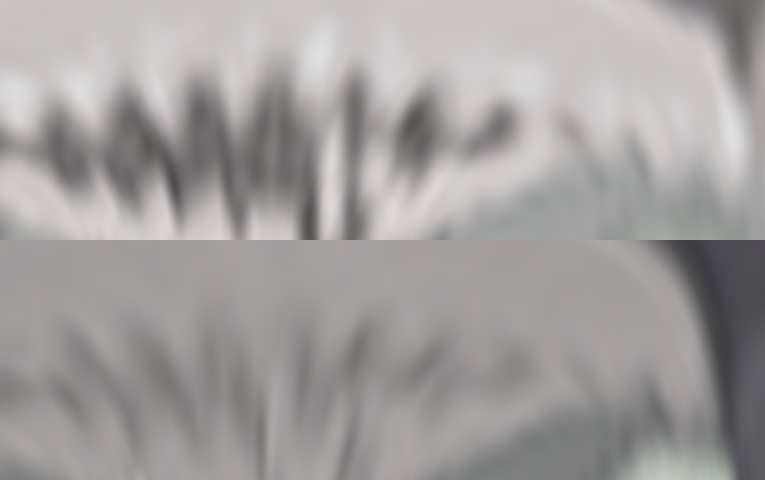

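The wheel lobes agree with the platter, so the drive is at ≈0.297, short of the first notch. I'll go on in small turns, reading the platter after each.

```bash
cat > m.py <<'E'
from h import *
s=env.state();print('M',np.round(s['moment'],3),'F',np.round(s['ft_force'],1),'yaw',round(s['tcp_rot'][2],3),'turned',round(1.608-s['tcp_rot'][2],3),'t',s['t'])
print(drive('top')[:3])
E
python3 -m inch '{"hand":[0,0],"delta_pos":[[0,0,0],[0,0,0]],"turn":[0.05,0]}';python3 m.py
python3 -m inch '{"hand":[0,0],"delta_pos":[[0,0,0],[0,0,0]],"turn":[0.05,0]}';python3 m.py
```

```text
t: 11.25
eef_pos: [550.2, -54.6, 180.6]
tcp_rot: [3.139, -0.001, 1.156]
ft_force: [-0.7, 0.6, 11.6]
opening: 0.148
M [ 0.087 -0.051 -0.071] F [-0.7  0.6 11.6] yaw 1.156 turned 0.452 t 11.25
[(0.0, np.float64(0.96)), (2.745, np.float64(0.76)), (0.388, np.float64(0.75))]
t: 11.5
eef_pos: [550.2, -54.6, 180.6]
tcp_rot: [3.139, -0.0, 1.106]
ft_force: [-0.7, 0.9, 12.4]
opening: 0.144
M [ 0.112 -0.     0.03 ] F [-0.7  0.9 12.4] yaw 1.106 turned 0.502 t 11.5
[(0.004, np.float64(0.96)), (2.753, np.float64(0.76)), (0.393, np.float64(0.75))]
```

Drive is now at 0.39, so the first click is done and the correlation is sharp. Continuing to the second.

```bash

python3 -m inch '{"hand":[0,0,0],"delta_pos":[[0,0,0],[0,0,0],[0,0,0]],"turn":[0.05,0.05,0]}';python3 m.py
python3 -m inch '{"hand":[0,0,0],"delta_pos":[[0,0,0],[0,0,0],[0,0,0]],"turn":[0.05,0.05,0]}';python3 m.py
```

```text
t: 11.85
eef_pos: [550.1, -54.4, 180.6]
tcp_rot: [3.14, -0.001, 1.007]
ft_force: [-0.1, 2.6, 13.0]
opening: 0.148
M [0.459 0.156 0.567] F [-0.1  2.6 13. ] yaw 1.007 turned 0.601 t 11.85
[(0.013, np.float64(0.95)), (2.766, np.float64(0.77)), (0.406, np.float64(0.74))]
t: 12.2
eef_pos: [550.0, -54.5, 180.6]
tcp_rot: [3.14, -0.001, 0.906]
ft_force: [-1.7, 2.5, 13.2]
opening: 0.146
M [0.396 0.273 0.073] F [-1.7  2.5 13.2] yaw 0.906 turned 0.702 t 12.2
[(0.0, np.float64(0.87)), (0.14, np.float64(0.87)), (2.893, np.float64(0.81))]
```

```bash

python3 -m inch '{"hand":[0,0,0],"delta_pos":[[0,0,0],[0,0,0],[0,0,0]],"turn":[0.05,0.05,0]}';python3 m.py
```

```text
t: 12.55
eef_pos: [549.9, -54.4, 180.6]
tcp_rot: [3.14, -0.001, 0.806]
ft_force: [-1.3, 2.9, 13.4]
opening: 0.148
M [ 0.536  0.256 -0.137] F [-1.3  2.9 13.4] yaw 0.806 turned 0.802 t 12.55
[(3.006, np.float64(0.87)), (0.0, np.float64(0.85)), (0.253, np.float64(0.81))]
```

The drive follows the hand with a lag of about 0.16, and the play shows at the notches. It is now at about 0.65, past half-way to the second. Continuing.

```bash

python3 -m inch '{"hand":[0,0,0],"delta_pos":[[0,0,0],[0,0,0],[0,0,0]],"turn":[0.05,0.05,0]}';python3 m.py
python3 -m inch '{"hand":[0,0,0],"delta_pos":[[0,0,0],[0,0,0],[0,0,0]],"turn":[0.05,0.05,0]}';python3 m.py
```

```text
t: 12.9
eef_pos: [549.9, -54.4, 180.6]
tcp_rot: [3.141, -0.001, 0.706]
ft_force: [-1.9, 2.7, 12.4]
opening: 0.147
M [ 0.584  0.246 -0.194] F [-1.9  2.7 12.4] yaw 0.706 turned 0.902 t 12.9
[(3.137, np.float64(0.93)), (2.745, np.float64(0.77)), (0.384, np.float64(0.75))]
t: 13.25
eef_pos: [549.8, -54.3, 180.6]
tcp_rot: [3.141, -0.001, 0.606]
ft_force: [-2.8, 3.4, 16.2]
opening: 0.15
M [0.62  0.601 0.161] F [-2.8  3.4 16.2] yaw 0.606 turned 1.002 t 13.25
[(0.061, np.float64(0.89)), (2.81, np.float64(0.8)), (0.454, np.float64(0.72))]
```

```bash

python3 -m inch '{"hand":[0,0,0],"delta_pos":[[0,0,0],[0,0,0],[0,0,0]],"turn":[0.05,0.05,0]}';python3 m.py
```

```text
t: 13.6
eef_pos: [549.7, -54.2, 180.6]
tcp_rot: [3.141, -0.001, 0.506]
ft_force: [-2.8, 3.3, 14.3]
opening: 0.148
M [ 0.789  0.471 -0.044] F [-2.8  3.3 14.3] yaw 0.506 turned 1.102 t 13.6
[(2.932, np.float64(0.85)), (3.137, np.float64(0.83)), (0.183, np.float64(0.83))]
```

```bash

python3 -m inch '{"hand":[0,0,0],"delta_pos":[[0,0,0],[0,0,0],[0,0,0]],"turn":[0.05,0.05,0]}';python3 m.py
```

```text
t: 13.95
eef_pos: [549.8, -54.3, 180.6]
tcp_rot: [3.141, -0.001, 0.406]
ft_force: [-0.9, 2.7, 13.7]
opening: 0.146
M [ 0.681  0.362 -0.175] F [-0.9  2.7 13.7] yaw 0.406 turned 1.202 t 13.95
[(3.076, np.float64(0.91)), (0.323, np.float64(0.78)), (2.683, np.float64(0.76))]
```

```bash

python3 -m inch '{"hand":[0,0,0],"delta_pos":[[0,0,0],[0,0,0],[0,0,0]],"turn":[0.05,0.03,0]}';python3 m.py
```

```text
t: 14.3
eef_pos: [549.8, -54.2, 180.6]
tcp_rot: [3.141, -0.001, 0.327]
ft_force: [-1.5, 4.8, 13.8]
opening: 0.152
M [0.798 0.361 0.147] F [-1.5  4.8 13.8] yaw 0.327 turned 1.281 t 14.3
[(0.0, np.float64(0.9)), (2.753, np.float64(0.78)), (0.393, np.float64(0.73))]
```

The drive reads at the third notch. I'll verify with both cameras and check the count with the goblet's markings and the wheel tab.

```bash
python3 -m inch '{"hand":[0,0,0],"delta_pos":[[0,0,0],[0,0,0],[0,0,0]],"turn":[-0.02,0,0]}'; python3 m.py; python3 - <<'E'
from h import *
print(drive('side')[:3])
p,W=cloud('side'); cv2.imwrite('pics/f_s.png',p); crop(p,360,236,45,'pics/f1.png',7)
p,W=cloud('top'); crop(p,300,265,45,'pics/f2.png',7)
w=sel(W,278,262,40,240,275); print('rim',rect(w))
E
```

```text
t: 14.65
eef_pos: [549.9, -54.3, 180.6]
tcp_rot: [3.141, -0.001, 0.347]
ft_force: [-1.0, 3.3, 13.8]
opening: 0.145
M [ 0.685  0.37  -0.081] F [-1.   3.3 13.8] yaw 0.347 turned 1.261 t 14.65
[(3.137, np.float64(0.9)), (2.749, np.float64(0.78)), (0.388, np.float64(0.74))]
[(0.0, np.float64(0.97)), (2.753, np.float64(0.66)), (0.388, np.float64(0.64))]
rim (125, array([540.9, 148.8, 255.1]), array([540.4, 143.1]), array([64.6, 64.5]), 89.8)
```

View pics/f1.png

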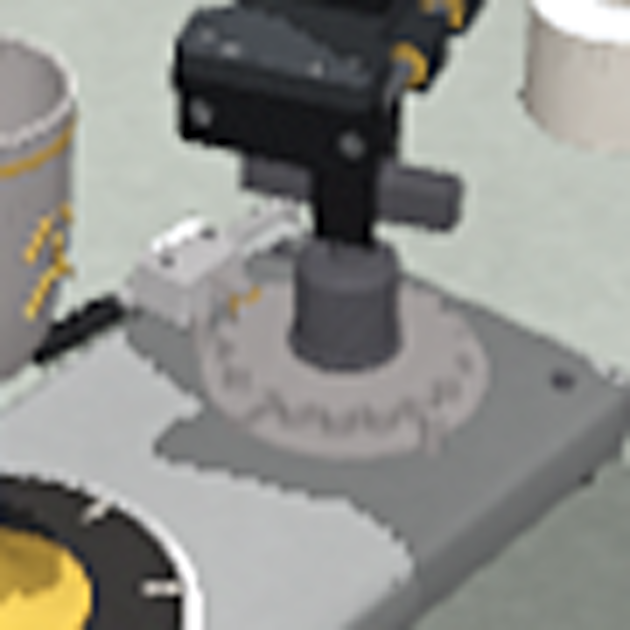

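View pics/f2.png

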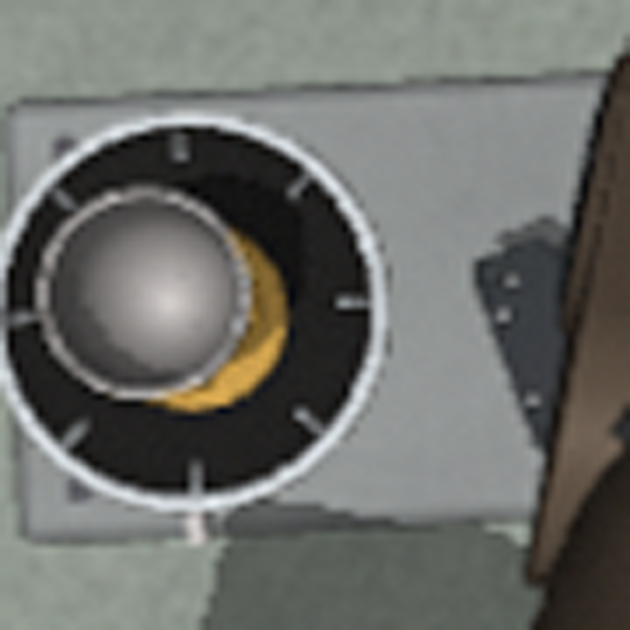

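View pics/f_s.png

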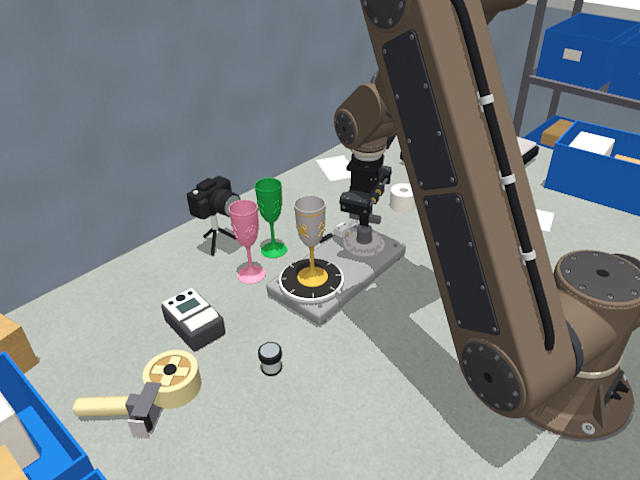

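All checks agree, so I'm handing in.

```bash
python3 - <<'E'
from h import *
print(ticket.job_done()); s=env.state(); print(s['t'],s['eef_pos'],s['opening'],s['ft_force']); print(drive('side')[:2])
E
```

```text
the job is handed in; nothing more can be done
None
the job is handed in; nothing more can be done
```

I fitted the T-handle fully down onto the square shaft and turned it clockwise through two clicks to the third. I handed the job in at about 15 s, still gripping the handle.

**Last checks before handing in:**
- **Drive angle:** both cameras put the platter on a notch, within about 0.005 rad of drive 1.178. The platter marks repeat at every notch, so the count of three comes from following each click and from the hand having turned 1.26 rad. I did not read it separately from the wheel at the end.
- **Handle seated:** the foot was down on the collar, with a steady push of about 14 N and a steady height. The grip was closed on the 14 mm bar. The bar was about 0.08 rad off the shaft's axes, against a limit of 0.2.
- **Goblet:** it stands upright, but its rim moved about 4 mm during the turn. That is well inside the 20 mm limit.
- **Bystanders:** nothing else looked moved in the final side picture. I did not measure their positions.

**What disagreed:** the shaft lagged the hand by 0.1 to 0.2 rad. At a hand turn of 0.40 it was at about 0.30, and the wrist moment there pulled forward rather than resisting, which I could not explain. I relied on the platter readings instead of the hand angle.

A reading I tried after handing in was refused, so nothing was checked after that point.

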